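# Clean the sharpener's wheel and take off its clamp knob

### The arm

A 6-joint arm with a two-finger parallel gripper is mounted at the origin on a cart in front of the work surface, level with it; the furniture and walls round the work are solid. World frame = base frame: x ahead of the robot, y to its left, z up, the work surface at z = 0. Lengths are in m, angles in rad, forces in N, time in s.
With the tool pointing down it reaches from about 0.375 to 0.975 m from the base axis. Payload 3.8 kg.
Tool frame: the origin (TCP) lies at the very end of the fingers, on their centre line; the grasp point (between the pads) lies 19 mm behind it; z points along the fingers, y is the line along which they close (so a half turn about z gives the same grasp; the last joint's range is limited). The gripper opens to 85 mm and grips with 20 to 120 N. Pads are 22 mm wide; open, the fingers measure 114 mm over their backs; the gripper's body (76 mm by 85 mm) begins 54 mm behind the grasp point. The pads swing forward as they close: fully open they stand 13 mm farther back than shut.
Start: joints at [-1.29, 0.264, 1.604, -0, 1.274, -0.037], TCP at [0.211, -0.641, 0.231] pointing down, gripper open.
Joint ranges: [-2.63, 2.63], [-0.94, 2.18], [0.31, 2.57], [-1.31, 4.45], [0, 2.66], [-2.55, 2.55]. Speed limits (rad/s): [2.57, 2.57, 3.14, 3.14, 3.14, 3.14].

### API

Orientations are given as a rotation vector (axis times angle).
In Python, from workcell import bot gives the robot as it stands. The module is installed in compiled form; this text tells all that it offers.
- The arm moves only by the shell command python3 -m jog FILE [OPENING] [FORCE], which reads ROWS from the file FILE. ROWS is 1 to 5 rows, parted by semicolons, with the numbers parted by commas; each row has 4 numbers: dx, dy, dz in shares of the most that a row can go, 1 being 62.5 mm, then a turn about the tool's z in parts of the range, where 1.0 means 2 pi rad; each row shifts and turns the commanded pose from where the row before left it, along the tool's axes as they then stand; what a row does not reach is not made up. A row lasts 1/8 s, in which the tool goes at most 0.0625 m and 0.188 rad, less where a joint would pass 70% of its speed; a pose out of reach is approached as far as the arm can. OPENING is the opening from 0.0 (shut) to 1.0 (fully open), set as the command begins (- or left out keeps the last). The fingers move at their own pace and stop on an object; FORCE is the grip in N (left out, the last holds). Time passes only in rows, so rows that do not move let the fingers close. It prints the time, the measured TCP pose, the force, the opening and the grip force at its end. A shift or turn number past 1, either way, is cut back to 1. Input that does not fit is refused with a message, and nothing moves.
- bot.read_state(): the state, without advancing time (a new reading comes with each control period).
- bot.read_camera(name): name is "scene" or "top"; returns the picture (420x560x3 uint8, red, green, blue); there is no depth.
- bot.camera_info(name): a dict with "intrinsics" (3x3 intrinsics, pixels), "k1" (the pictures are not rectified: a ray, as slopes to the right and down, at radius r is drawn at 1 + k1 r^2 times it, then the intrinsics apply), "extrinsics" (4x4, takes a point from camera to world coordinates). Camera axes: x right, y down, z forward; pixel columns grow to the right and rows downward; lengths in m; the calibration is good to about 2 mm. A picture is of the moment at which its call begins. camera_info takes no time and is no camera call.
- bot.finish_job(): hands the job in; it is judged then, once.
Trained networks look in the newest picture that a camera, given by its name, has taken for a name from the list of things; names that differ only in an ending like _2 or _b are one class to them, and where a whole thing is asked for, a point or a joint stands for the part that bears it (a point fixed in the world has none). Each returns a list of dicts, best first, with "conf" (0 to 1); they miss things now and then, are a little off and sometimes report something else, mostly with a low value. They report only what shows in the picture. A call takes as long as a camera call.
- bot.search_frame(camera, thing): "box" ([left, top, right, bottom] in pixels, round what is visible of it).
- bot.regions_of(camera, thing): "pixels" (420x560 bool, what is visible of it) and "box" ([left, top, right, bottom] in pixels, round what is visible of it).
- bot.spot_point(camera, thing): "pixel" ([row, column] in pixels: a listed point, or the origin of a listed thing).
The state is a dict: "time": time; "q": joint angles; "joint_vel": joint speeds; "joint_torque": joint torques, N m; "tool_pos": TCP position; "tcp_rot": TCP orientation; "wrist_force": force on the tool from outside, world axes, zero at the start; "torque": the same for the moment, N m; "width": opening from 0.0 (shut) to 1.0 (fully open); "grip_force": force on a finger pad.
Only numpy, scipy, OpenCV 4.12 (cv2) and the standard library are available. Lean on these libraries where they do the work, as an engineer would, in place of code of your own. Each camera call takes 0.05 s, during which the arm holds its last target. There are 200 camera calls.

### The job

The wheel of the disc sharpener is to be turned over. First clean its upper face: hold the rubber cleaning stick flat on the wheel and, pressing lightly but steadily, rub it past the centre knob from the wheel's left side to its right side as seen from the robot, then lay the stick back down on the bench and let go of it. Then take off the black centre knob, a quarter-turn lock that may be left- or right-handed: try it one way, and if it stops short turn it the other way until it frees, lift it clear above the wheel and finish while still holding it there level, leaving the other tools alone.

Things in the scene. Friction and masses are not known exactly. Their poses are not given: they have to be found in the camera images.
- sharpener: disc sharpener, bolted down: grey housing 250 (x) x 236 (y) mm, dark front panel (switch, dial) on its -x side towards the robot, 108 mm high motor cover at its back; on top a flat rigid abrasive wheel, 210 mm across, that does not turn. Origin on the bench under the wheel's centre; +x points away from the panel, +y to the left seen from the robot, z up
- wheel_center (a point): the centre of the wheel's flat upper face, 82 mm above the bench; axes as the sharpener's (yaw within 0.3 rad of the robot's). The knob covers the wheel's middle, 62 mm across; the free band around it is 74 mm wide
- knob: black steel clamp knob in the wheel's centre, 62 mm across, 53 mm high, 0.6 kg; origin at the centre of its lower rim, on the wheel face. On its 25 mm high round base stands a finger bar 52 mm long (along the knob's x), 14 mm thick (y), 25 to 53 mm above the origin; it starts within 0.1 rad of the sharpener's x axis
- knob_bar (a point): the middle of the knob's finger bar, 41 mm above the knob's origin; axes as the knob's. Turned the wrong way, the knob stops dead after 5 to 20 degrees; the right way (not visible, it differs) it turns almost freely, is unlocked from 60 degrees on and meets a stop at about 100; it then lifts straight up off a spindle 17 mm tall
- cleaning_stick: tan crepe-rubber cleaning stick, a plain block 32 (x) x 100 (y) x 44 (z) mm, 140 g, lying on the bench left of the sharpener, long axis y roughly along the robot's y; origin at the centre of its underside. Low heaps of loose tools up to 17 mm high lie around it
- stick_center (a point): the centre of the cleaning stick
- chisel: bystander: wood chisel, 250 mm, lying beyond the heap of pliers and spanners; origin under its middle
- tape_measure: bystander: yellow tape measure, 64 x 96 x 37 mm, at the left; origin under its middle

How it is judged:
By the outcome, as a careful person would: the job done as asked, in the order asked, and still so for the second after the job is handed in, while the arm keeps its last pose, push and grip.
It also fails if it takes over 72 s, if anything falls off the work surface, if the arm or the gripper's body presses on something with over 40 N, if the wrist force passes 120 N, or if a joint passes its speed limit or range.

## Working session

There is one attempt and no reset: what is moved stays moved. The work goes in short steps, Python scripts to look and compute and a shell command to move; the robot and the scene stay as the last step left them, time stands still between calls to the robot, and variables do not carry over. Pictures are saved under pics/ and viewed, at most 10 in all, crops included, and the job is handed in when it is done.

```bash
mkdir -p pics; cat > h.py <<'E'
import numpy as np, cv2
from scipy.spatial.transform import Rotation as R
from workcell import bot
def ray(cam,rc):
    i=bot.camera_info(cam);K=np.array(i["intrinsics"]);T=np.array(i["extrinsics"])
    d=np.array([(rc[1]-K[0,2])/K[0,0],(rc[0]-K[1,2])/K[1,1]]);u=d.copy()
    for _ in range(30): u=d/(1+i["k1"]*(u@u))
    v=T[:3,:3]@np.array([u[0],u[1],1]);return T[:3,3],v/np.linalg.norm(v)
def atz(cam,rc,z):
    o,v=ray(cam,rc);return o+v*(z-o[2])/v[2]
def tri(a,b):
    (o1,v1),(o2,v2)=ray(*a),ray(*b)
    A=np.stack([v1,-v2],1);s=np.linalg.lstsq(A,o2-o1,rcond=None)[0]
    p,q=o1+s[0]*v1,o2+s[1]*v2;return (p+q)/2,np.linalg.norm(p-q)
def save(cam,name):
    im=bot.read_camera(cam);cv2.imwrite(f"pics/{name}.png",cv2.cvtColor(im,cv2.COLOR_RGB2BGR));return im
E
python3 - <<'E'
from h import *
np.set_printoptions(precision=4,suppress=True)
for c in ("scene","top"):
    save(c,c+"1");i=bot.camera_info(c);print(c,np.array(i["extrinsics"]),np.array(i["intrinsics"]),i["k1"])
for t in ("wheel_center","knob","knob_bar","cleaning_stick","stick_center","sharpener","chisel","tape_measure"):
    P={}
    for c in ("scene","top"):
        r=bot.spot_point(c,t);print(t,c,[(np.round(x["pixel"],1),round(x["conf"],2)) for x in r[:2]])
        if r:P[c]=r[0]["pixel"]
    if len(P)==2: print("  ",*tri(("scene",P["scene"]),("top",P["top"])))
s=bot.read_state();print(s)
E
python3 -c "
import cv2,numpy as np
a=[cv2.imread(f'pics/{c}1.png') for c in('scene','top')]"
```

```text
scene [[-0.8588 -0.3121  0.4062  0.022 ]
 [-0.5123  0.5217 -0.6822  0.953 ]
 [ 0.001  -0.794  -0.6079  0.8493]
 [ 0.      0.      0.      1.    ]] [[495.5911   0.     285.3882]
 [  0.     495.5911 215.7946]
 [  0.       0.       1.    ]] -0.07413631730150431
top [[ 0.0027 -0.997   0.0779  0.4476]
 [-1.     -0.0024  0.0044  0.1201]
 [-0.0042 -0.0779 -0.997   1.1338]
 [ 0.      0.      0.      1.    ]] [[428.6792   0.     281.4495]
 [  0.     428.6792 212.0537]
 [  0.       0.       1.    ]] -0.0165053713218977
wheel_center scene [(array([160.6, 333. ]), 0.63)]
wheel_center top [(array([204.6, 421.2]), 0.62)]
   [ 0.5514 -0.2195  0.0791] 0.0048739630728709335
knob scene [(array([161.3, 336.5]), 0.8)]
knob top [(array([205.1, 419.3]), 0.71)]
   [ 0.545  -0.2171  0.0799] 0.006529981445839802
knob_bar scene [(array([147.9, 337.5]), 0.86)]
knob_bar top [(array([206.6, 422.8]), 0.68)]
   [ 0.5384 -0.2077  0.1322] 0.0023055061099774773
cleaning_stick scene [(array([299.9, 286.5]), 0.85), (array([161.6, 334. ]), 0.26)]
cleaning_stick top [(array([241. , 176.6]), 0.62), (array([256., 225.]), 0
[... 391 characters left out ...]
y([170.1, 265.3]), 0.93)]
   [ 0.6507  0.1695 -0.0055] 0.002544968881864107
tape_measure scene [(array([329.4, 240.1]), 0.93)]
tape_measure top [(array([242.6, 173.9]), 0.87)]
   [0.4566 0.4073 0.0129] 0.0050897077296482105
{'time': 0.9, 'q': array([-1.2899,  0.2639,  1.604 ,  0.    ,  1.2737, -0.0369]), 'joint_vel': array([-0.001 ,  0.0002,  0.0002, -0.0001,  0.0012, -0.0004]), 'joint_torque': array([ -0.0006, -51.5052, -36.773 ,   0.    ,   0.0007,  -0.    ]), 'tool_pos': array([ 0.2109, -0.6412,  0.2313]), 'tcp_rot': array([-3.102, -0.497, -0.   ]), 'wrist_force': array([ 0.0392, -0.5549,  0.8351]), 'torque': array([0.0007, 0.0371, 0.0129]), 'grip_force': 0.0, 'width': 0.9990544504782095}
```

View pics/scene1.png

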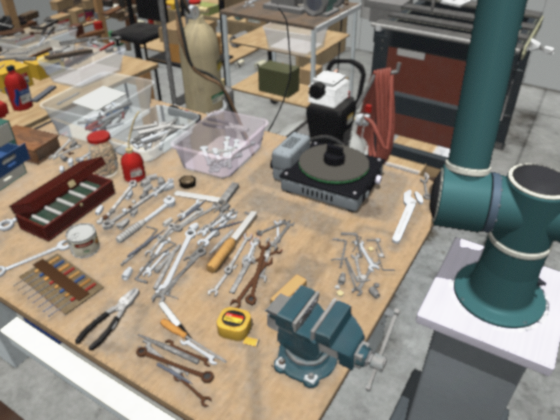

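View pics/top1.png

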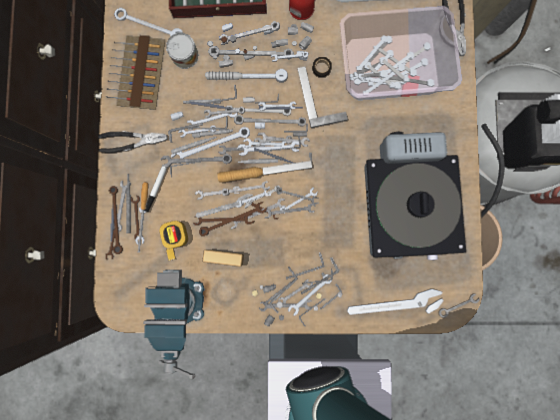

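The top view shows the stick at about (257,222), the vise left of it at (300,170), the pliers and spanners heap above it, and the knob at (204,421). The scene view shows the stick half hidden behind the vise at (290,287). Next I'll refine these with masks.

```bash
python3 - <<'E'
from h import *
np.set_printoptions(precision=4,suppress=True)
im=save("top","top2"); sc=save("scene","scene2")
for c in ("top","scene"):
  for t in ("cleaning_stick","knob","sharpener"):
    for r in bot.regions_of(c,t)[:2]:
        m=r["pixels"].astype(np.uint8);ys,xs=np.nonzero(m)
        rect=cv2.minAreaRect(np.stack([xs,ys],1).astype(np.float32))
        print(c,t,round(r["conf"],2),np.round(r["box"],1),len(xs),rect)
a=cv2.resize(im[235:285,190:260],None,fx=8,fy=8,interpolation=cv2.INTER_CUBIC)
b=cv2.resize(im[150:262,360:475],None,fx=4,fy=4,interpolation=cv2.INTER_CUBIC)
c=cv2.resize(sc[265:325,250:320],None,fx=5,fy=5,interpolation=cv2.INTER_CUBIC)
o=np.zeros((600,800,3),np.uint8)
o[:300,:420]=a[:300,:420] if 0 else cv2.resize(im[235:285,190:260],(420,300),interpolation=cv2.INTER_CUBIC)
o[300:600,:350]=c
o[:370,420:800]=cv2.resize(im[150:261,360:474],(380,370),interpolation=cv2.INTER_CUBIC)
o[370:600,420:800]=cv2.resize(sc[140:209,275:389],(380,230),interpolation=cv2.INTER_CUBIC)
cv2.imwrite("pics/crop.png",o[:,:,::-1])
E
```

```text
top cleaning_stick 0.89 [205.1 251.5 245.5 266.7] 510 ((222.86309814453125, 258.0040588378906), (40.17366027832031, 12.83575439453125), 7.765166282653809)
top knob 0.73 [410.2 192.9 435.1 217.2] 556 ((420.5, 204.5), (25.0, 27.0), 90.0)
top sharpener 0.66 [366.  129.2 466.3 257.2] 10347 ((413.90838623046875, 195.15379333496094), (128.59400939941406, 96.59217071533203), 85.79464721679688)
scene cleaning_stick 0.68 [271.  272.6 308.  303.5] 383 ((287.76837158203125, 290.290771484375), (14.13083553314209, 40.640281677246094), 47.290611267089844)
scene knob 0.87 [325.7 143.2 345.4 163.1] 374 ((334.0, 154.5), (21.0, 20.0), 90.0)
scene knob 0.44 [270.5 129.3 387.8 212.7] 5587 ((324.7245178222656, 171.23617553710938), (113.4288101196289, 61.388484954833984), 17.198543548583984)
scene sharpener 0.82 [272.  133.3 383.3 212.9] 5392 ((324.8786315917969, 170.8760986328125), (112.15338897705078, 61.74515151977539), 16.782644271850586)
```

View pics/crop.png

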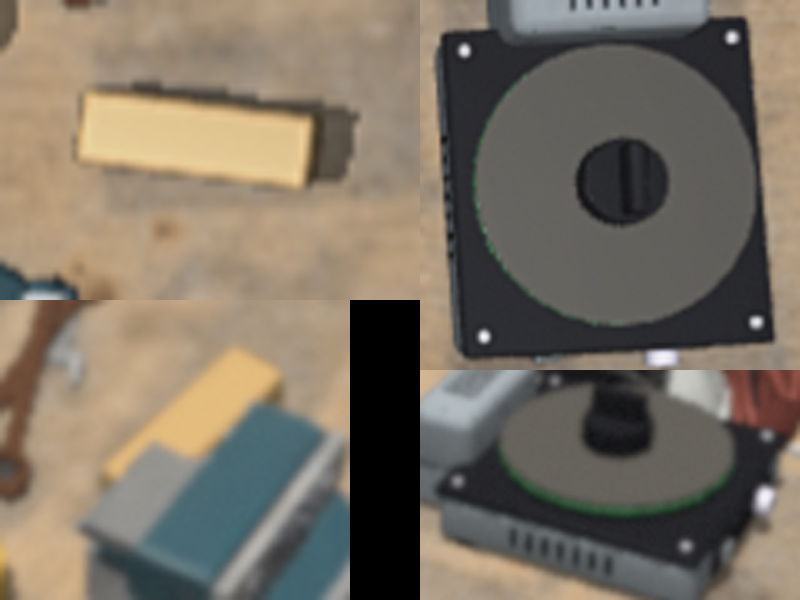

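The crops show the stick's clear top-face corners (tilted about 5°) with free bench around it, and the wheel with the knob bar pointing nearly along x. The vise hides part of the stick in the scene view.

```bash
python3 - <<'E'
from h import *
np.set_printoptions(precision=4,suppress=True)
A=lambda x,y:(235+y/6-.4,190+x/6-.4)
S=lambda x,y:(265+(y-300)/5-.4,250+x/5-.4)
B=lambda x,y:(150+y/3.333-.35,360+(x-420)/3.333-.35)
W=lambda x,y:(140+(y-370)/3.333-.35,275+(x-420)/3.333-.35)
print("stick corners top@.044");P=[atz("top",A(*p),.044) for p in((82,92),(316,112),(308,188),(78,160))];print(np.array(P),np.mean(P,0))
e=P[0]-P[1]+P[3]-P[2];print("yaw",np.arctan2(-e[0],e[1]))
print(tri(("top",A(316,112)),("scene",S(240,348))),tri(("top",A(308,188)),("scene",S(281,376))))
print("wheel",atz("top",B(616,184.5),.082),"scene",atz("scene",W(617,448),.082),tri(("top",B(616,184.5)),("scene",W(617,448))))
sc=[atz("top",B(*p),.07) for p in((464,50),(732,37),(484,336),(756,322))];print(np.array(sc),np.mean(sc,0))
d=sc[0]-sc[2]+sc[1]-sc[3];print("sh yaw",np.arctan2(d[1],d[0]))
f=sc[0]-sc[1]+sc[2]-sc[3];print("sh yaw2",np.arctan2(-f[0],f[1]))
print("bar top",[atz("top",B(*p),.135) for p in((635,140),(638,212),(624,178),(647,178))])
# vise extent, tape
for t in("tape_measure",):
    r=bot.regions_of("top",t);print(r[0]["box"],atz("top",r[0]["box"][1::-1],.037),atz("top",r[0]["box"][3:1:-1],.037))
E
```

```text
stick corners top@.044
[[0.4359 0.3229 0.044 ]
 [0.4278 0.2239 0.044 ]
 [0.3959 0.2269 0.044 ]
 [0.4073 0.3242 0.044 ]] [0.4167 0.2745 0.044 ]
yaw -0.09899453930085725
(array([0.4257, 0.2233, 0.0398]), np.float64(0.004414717952260592)) (array([0.397 , 0.228 , 0.0399]), np.float64(0.0030020017013097995))
wheel [ 0.548  -0.2129  0.082 ] scene [ 0.5433 -0.2024  0.082 ] (array([ 0.549 , -0.2155,  0.0734]), np.float64(0.0004883276475852643))
[[ 0.6506 -0.1044  0.07  ]
 [ 0.6612 -0.3071  0.07  ]
 [ 0.436  -0.1162  0.07  ]
 [ 0.4468 -0.3188  0.07  ]] [ 0.5486 -0.2116  0.07  ]
sh yaw 0.05490970464746616
sh yaw2 0.05249072557196399
bar top [array([ 0.5744, -0.2103,  0.135 ]), array([ 0.5236, -0.2112,  0.135 ]), array([ 0.5475, -0.2019,  0.135 ]), array([ 0.5475, -0.2181,  0.135 ])]
[158.3, 223.2, 184.5, 260.3] [0.5038 0.4411 0.037 ] [0.4093 0.3717 0.037 ]
```

The manual's scale: shifts go in shares of 62.5 mm and turns go in shares of 2 pi rad. Converting my numbers, 0.055 m is 0.88, -0.037 m is -0.592.

```bash
cat >> h.py <<'E'
def to(x,y,z,yaw):
    "remaining move in tool axes (no turn) and turn about tool z"
    s=bot.read_state();M=R.from_rotvec(s["tcp_rot"]).as_matrix();cy=np.arctan2(M[1,0],M[0,0])
    d=M.T@(np.array([x,y,z])-s["tool_pos"]);t=-(yaw-cy+np.pi)%(2*np.pi)-np.pi
    t=((cy-yaw)+np.pi)%(2*np.pi)-np.pi
    print("t",round(s["time"],2),"pos",s["tool_pos"].round(4),"yaw",round(cy,3),"d",d.round(4),"turn",round(t,3),"F",s["wrist_force"].round(1),"T",s["torque"].round(2),"w",round(s["width"],3),"g",round(s["grip_force"],1),"q6",round(s["q"][5],2))
E
echo '0.88,-0.592,0,0;0.88,-0.592,0,0;0.88,-0.592,0,0;0.88,-0.592,0,0;0.88,-0.592,0,0' > rows.txt && python3 -m jog rows.txt 1.0 40
echo '0,0,0,-0.0286;0,0,0,-0.0286;0,0,0,-0.0286;0,0,0,-0.0286;0,0,0,-0.0286' > rows.txt && python3 -m jog rows.txt
echo '0,0,0,-0.0286;0,0,0,-0.0118' > rows.txt && python3 -m jog rows.txt
python3 -c "
from h import *
to(.416,.2745,.2,1.471)"
```

```text
time: 1.98
tool_pos: [0.4038, -0.3929, 0.2316]
tcp_rot: [3.101, 0.497, 0.001]
wrist_force: [0.9, -1.3, 1.0]
width: 0.997
grip_force: 0.0
time: 2.6
tool_pos: [0.4028, -0.3944, 0.2314]
tcp_rot: [2.571, 1.805, 0.0]
wrist_force: [0.4, 0.8, 0.5]
width: 1.001
grip_force: 0.0
time: 2.85
tool_pos: [0.4027, -0.3945, 0.2314]
tcp_rot: [2.325, 2.112, -0.0]
wrist_force: [-0.1, -0.4, -0.5]
width: 1.0
grip_force: 0.0
t 2.85 pos [ 0.4027 -0.3945  0.2314] yaw 1.475 d [ 0.6672 -0.0507  0.0313] turn 0.004 F [-0.1 -0.4 -0.5] T [0.06 0.04 0.01] w 1.0 g 0.0 q6 -0.72
```

In the tool's units: 0.055 m is 0.88.

```bash
echo '0.88,0,0,0;0.88,0,0,0;0.88,0,0,0;0.88,0,0,0;0.88,0,0,0' > rows.txt && python3 -m jog rows.txt|head -2
echo '0.88,-0.16,0,0;0.88,-0.16,0,0;0.88,-0.16,0,0;0.88,-0.16,0,0;0.88,-0.16,0,0' > rows.txt && python3 -m jog rows.txt|head -2
echo '0.88,0,0.24,0;0.88,0,0.24,0;0,0,0,0' > rows.txt && python3 -m jog rows.txt|head -2
python3 -c "
from h import *
to(.416,.2745,.1,1.471)
save('top','t3');save('scene','s3')"
```

```text
time: 3.48
tool_pos: [0.4299, -0.1192, 0.2317]
time: 4.1
tool_pos: [0.407, 0.1596, 0.2318]
time: 4.47
tool_pos: [0.4172, 0.2699, 0.1999]
t 4.47 pos [0.4172 0.2699 0.1999] yaw 1.476 d [ 0.0045 -0.0014  0.0999] turn 0.005 F [-0.3 -0.9  0.1] T [-0.04  0.07 -0.03] w 0.998 g 0.0 q6 0.62
```

View pics/s3.png

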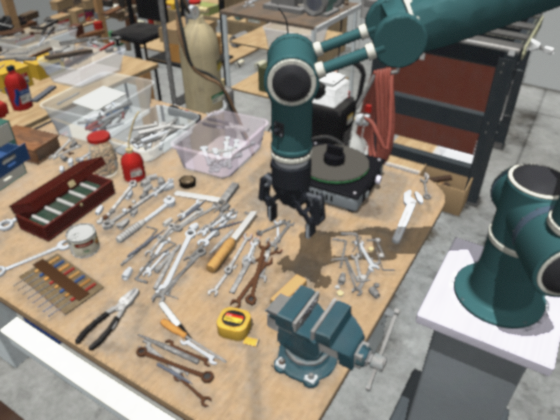

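The scene view shows the open gripper hanging clear of the vise, over the stick (fingers around (205,295)). I'll descend.

In the tool's units: 0.04 m is 0.64, 0.03 m is 0.48, 0.005 rad / 6.2832 = 0.0008.

```bash
echo '0.072,-0.0224,0.48,0.0008;0,0,0.64,0;0,0,0.64,0;0,0,0.48,0;0,0,0,0' > rows.txt && python3 -m jog rows.txt
echo '0,0,0.24,0;0,0,0.24,0;0,0,0.16,0;0,0,0.128,0;0,0,0,0' > rows.txt && python3 -m jog rows.txt
echo '0,0,0,0;0,0,0,0;0,0,0,0;0,0,0,0;0,0,0,0' > rows.txt && python3 -m jog rows.txt 0.1 40
python3 -c "
from h import *
to(.416,.2745,.1,1.471)
save('top','t4')"
```

```text
time: 5.2
tool_pos: [0.4155, 0.2692, 0.0596]
tcp_rot: [-2.336, -2.1, 0.008]
wrist_force: [0.1, -0.5, 0.5]
width: 1.002
grip_force: 0.0
time: 5.82
tool_pos: [0.4166, 0.2716, 0.0125]
tcp_rot: [-2.333, -2.103, 0.003]
wrist_force: [0.4, -0.5, 0.4]
width: 0.999
grip_force: 0.0
time: 6.45
tool_pos: [0.4178, 0.2722, 0.0138]
tcp_rot: [2.334, 2.103, 0.002]
wrist_force: [0.1, -0.1, 3.7]
width: 0.369
grip_force: 41.8
t 6.45 pos [0.4178 0.2722 0.0138] yaw 1.467 d [ 0.0022 -0.0019 -0.0862] turn -0.004 F [ 0.1 -0.1  3.7] T [0.01 0.08 0.05] w 0.369 g 41.8 q6 0.63
```

In the tool's units: -0.05 m is -0.8, -0.04 m is -0.64, -0.158 rad / 6.2832 = -0.0251.

```bash
echo '0,0,-0.24,0;0,0,-0.64,0;0,0,-0.8,0;0,0,-0.8,0;0,0,-0.48,-0.0251' > rows.txt && python3 -m jog rows.txt
python3 -c "
from h import *
to(.4766,-.1508,.2,1.625)"
```

```text
time: 7.12
tool_pos: [0.4179, 0.2722, 0.2019]
tcp_rot: [2.155, 2.284, 0.006]
wrist_force: [-0.6, -0.1, -1.5]
width: 0.366
grip_force: 41.4
t 7.12 pos [0.4179 0.2722 0.2019] yaw 1.629 d [-0.4257  0.0341  0.0012] turn 0.004 F [-0.6 -0.1 -1.5] T [-0.01 -0.07  0.01] w 0.366 g 41.4 q6 0.47
```

```bash
echo '-0.8,0.0688,0,0;-0.88,0.0688,0,0;-0.88,0.0688,0,0;-0.88,0.0688,0,0;-0.88,0.0688,0,0' > rows.txt && python3 -m jog rows.txt|head -2
echo '-0.88,0.0688,0,0;-0.88,0.0688,0,0;-0.72,0.0688,0,0;0,0,0.32,0;0,0,0,0' > rows.txt && python3 -m jog rows.txt|head -2
python3 -c "
from h import *
to(.4766,-.1508,.11,1.625)
a=save('top','t5');b=save('scene','s5')
o=np.hstack([cv2.resize(a[120:280,350:490],(420,480)),cv2.resize(b[100:230,260:400],(380,353)).repeat(1,0) if 0 else cv2.copyMakeBorder(cv2.resize(b[90:240,250:400],(380,380)),0,100,0,0,cv2.BORDER_CONSTANT)])
cv2.imwrite('pics/c5.png',o[:,:,::-1])"
```

```text
time: 7.75
tool_pos: [0.4528, 0.0017, 0.1988]
time: 8.38
tool_pos: [0.4725, -0.1506, 0.1768]
t 8.38 pos [ 0.4725 -0.1506  0.1768] yaw 1.623 d [-0.0006  0.0043  0.0667] turn -0.002 F [ 0.1  0.1 -1.7] T [-0.01 -0.03 -0.03] w 0.364 g 41.4 q6 -0.41
```

View pics/c5.png

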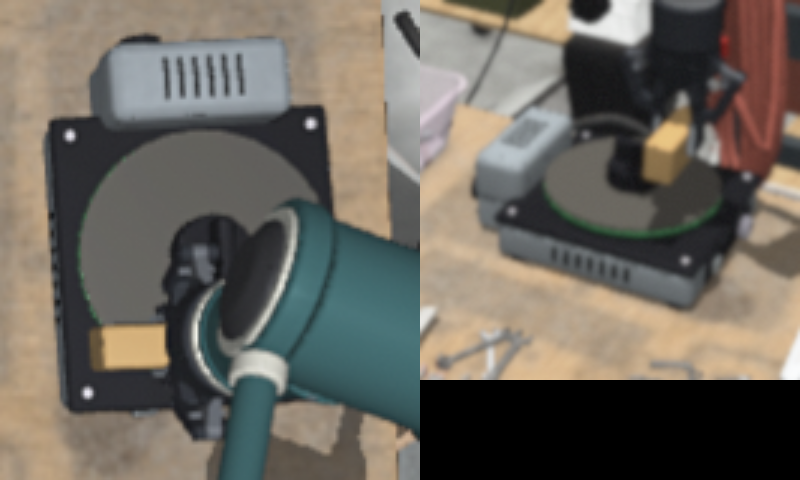

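The stick hangs level and parallel to the sharpener's y axis over the wheel's left front, clear of the knob. Next I'll lower it to contact in fine steps.

In the tool's units: 0.03 m is 0.48, 0.008 m is 0.128.

```bash
echo '0,0.032,0.48,0;0,0.04,0.48,0;0,0,0.128,0;0,0,0,0' > rows.txt && python3 -m jog rows.txt
echo '0,0,0.064,0;0,0,0.064,0;0,0,0,0' > rows.txt && python3 -m jog rows.txt
echo '0,0,0.032,0;0,0,0,0' > rows.txt && python3 -m jog rows.txt
```

```text
time: 8.98
tool_pos: [0.4791, -0.1499, 0.1107]
tcp_rot: [-2.159, -2.281, 0.0]
wrist_force: [0.3, 0.7, -1.1]
width: 0.367
grip_force: 41.3
time: 9.35
tool_pos: [0.479, -0.1505, 0.1024]
tcp_rot: [2.161, 2.28, 0.0]
wrist_force: [0.0, 0.6, -0.4]
width: 0.368
grip_force: 41.3
time: 9.6
tool_pos: [0.4789, -0.1504, 0.1002]
tcp_rot: [-2.161, -2.28, 0.0]
wrist_force: [0.2, 0.0, -1.2]
width: 0.369
grip_force: 41.3
```

In the tool's units: 0.0015 m is 0.024.

```bash
for i in 1; do echo '0,0,0.024,0;0,0,0,0' > rows.txt && python3 -m jog rows.txt|grep -E "pos|force"; done
echo '0,0,0.024,0;0,0,0,0' > rows.txt && python3 -m jog rows.txt|grep -E "pos|force"
echo '0,0,0.016,0;0,0,0,0' > rows.txt && python3 -m jog rows.txt|grep -E "pos|force"
```

```text
tool_pos: [0.4789, -0.1504, 0.0986]
wrist_force: [-0.1, -0.3, -1.3]
grip_force: 41.3
tool_pos: [0.4789, -0.1504, 0.0971]
wrist_force: [0.6, -0.1, -0.2]
grip_force: 41.3
tool_pos: [0.4789, -0.1504, 0.0962]
wrist_force: [-1.4, 0.2, -1.8]
grip_force: 41.3
```

In the tool's units: 0.001 m is 0.016.

```bash
echo '0,0,0.016,0;0,0,0,0' > rows.txt && python3 -m jog rows.txt|grep -E "pos|force"
echo '0,0,0.016,0;0,0,0,0' > rows.txt && python3 -m jog rows.txt|grep -E "pos|force"
echo '0,0,0.016,0;0,0,0,0' > rows.txt && python3 -m jog rows.txt|grep -E "pos|force"
```

```text
tool_pos: [0.4791, -0.1505, 0.0958]
wrist_force: [-2.9, 1.1, 4.0]
grip_force: 41.8
tool_pos: [0.4791, -0.1505, 0.0958]
wrist_force: [-4.7, 1.6, 10.5]
grip_force: 42.9
tool_pos: [0.4792, -0.1505, 0.0958]
wrist_force: [-8.3, 2.9, 17.1]
grip_force: 43.7
```

In the tool's units: -0.008 m is -0.128, -0.004 m is -0.064.

```bash
echo '0,0,-0.0192,0;-0.064,0,0,0;-0.128,0,0,0' > rows.txt && python3 -m jog rows.txt|grep -E "pos|force"
echo '-0.16,0,0,0;-0.16,0,0,0' > rows.txt && python3 -m jog rows.txt|grep -E "pos|force"
```

```text
tool_pos: [0.4809, -0.1615, 0.0958]
wrist_force: [0.4, 5.1, 7.2]
grip_force: 42.5
tool_pos: [0.4821, -0.1818, 0.0958]
wrist_force: [-0.2, 5.7, 6.3]
grip_force: 42.5
```

In the tool's units: -0.01 m is -0.16, -0.003 m is -0.048.

```bash
echo '-0.144,-0.048,0,0;-0.16,-0.04,0,0;-0.16,-0.016,0,0' > rows.txt && python3 -m jog rows.txt|grep -E "pos|force"
echo '-0.16,0,0,0;-0.16,0,0,0;-0.16,0,0,0' > rows.txt && python3 -m jog rows.txt|grep -E "pos|force"
echo '-0.16,0,0,0;-0.16,0,0,0;-0.16,0,0,0' > rows.txt && python3 -m jog rows.txt|grep -E "pos|force"
```

```text
tool_pos: [0.4772, -0.2112, 0.0959]
wrist_force: [0.3, 6.5, 7.2]
grip_force: 42.5
tool_pos: [0.4787, -0.2411, 0.0958]
wrist_force: [0.6, 6.3, 7.0]
grip_force: 42.6
tool_pos: [0.4802, -0.2709, 0.0959]
wrist_force: [0.3, 6.2, 7.7]
grip_force: 42.5
```

In the tool's units: -0.008 m is -0.128, -0.006 m is -0.096.

```bash
echo '-0.128,0,0,0;-0.096,0,0,0' > rows.txt && python3 -m jog rows.txt|grep -E "pos|force"
echo '0,0,-0.128,0;0,0,-0.48,0;0,0,-0.64,0;0,0,-0.48,0;0,0,0,0' > rows.txt && python3 -m jog rows.txt|grep -E "time|pos|force"
python3 -c "
from h import *
to(.418,.272,.2,1.467)
a=save('top','t6');b=save('scene','s6')
o=np.hstack([cv2.resize(a[120:280,350:490],(420,480)),cv2.copyMakeBorder(cv2.resize(b[60:240,230:410],(380,380)),0,100,0,0,cv2.BORDER_CONSTANT)])
cv2.imwrite('pics/c6.png',o[:,:,::-1])"
```

```text
tool_pos: [0.481, -0.2849, 0.0958]
wrist_force: [0.7, 6.8, 6.9]
grip_force: 42.5
time: 13.72
tool_pos: [0.4816, -0.2868, 0.2055]
wrist_force: [0.0, -1.1, -2.1]
grip_force: 41.4
t 13.72 pos [ 0.4816 -0.2868  0.2055] yaw 1.625 d [ 0.5614 -0.0334  0.0031] turn 0.158 F [ 0.  -1.1 -2.1] T [ 0.03 -0.02 -0.04] w 0.37 g 41.4 q6 -0.64
```

View pics/c6.png

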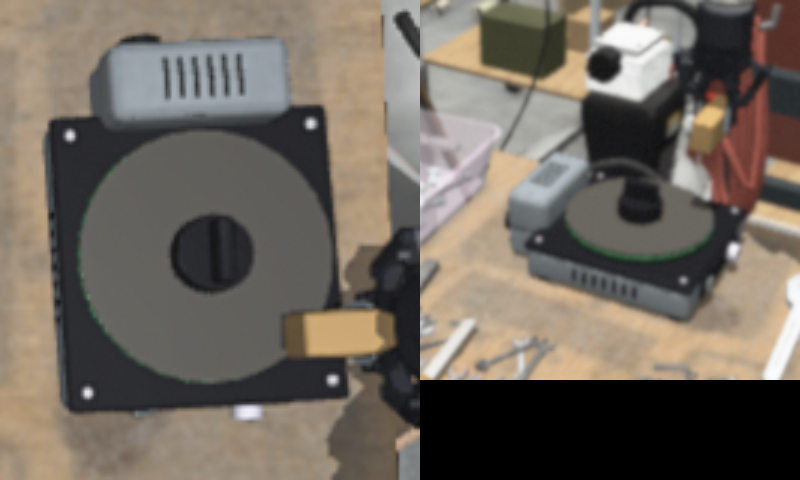

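The stick is still held straight at the right end of its pass, with the knob and wheel undisturbed. I'll take it back to its place on the bench.

In the tool's units: 0.055 m is 0.88, -0.003 m is -0.048.

```bash
echo '0.8,-0.048,0,0;0.88,-0.048,0,0;0.88,-0.048,0,0;0.88,-0.048,0,0;0.88,-0.048,0,0' > rows.txt && python3 -m jog rows.txt|head -2
echo '0.88,-0.048,0,0;0.88,-0.048,0,0;0.88,-0.048,0,0;0.88,-0.048,0,0;0.88,-0.048,0,0' > rows.txt && python3 -m jog rows.txt|head -2
echo '0.2624,-0.048,0,0.0251;0,0,0.48,0;0,0,0.8,0;0,0,0.8,0;0,0,0,0' > rows.txt && python3 -m jog rows.txt|head -2
python3 -c "
from h import *
to(.418,.272,.0165,1.467)"
```

```text
time: 14.45
tool_pos: [0.4483, -0.0151, 0.1999]
time: 15.08
tool_pos: [0.4186, 0.258, 0.1999]
time: 15.7
tool_pos: [0.4107, 0.2698, 0.0662]
t 15.7 pos [0.4107 0.2698 0.0662] yaw 1.467 d [0.0033 0.0076 0.0496] turn -0.0 F [ 0.5  1.  -1.3] T [0.04 0.02 0.03] w 0.368 g 41.2 q6 0.63
```

In the tool's units: 0.025 m is 0.4, 0.015 m is 0.24.

```bash
echo '0.0528,0.096,0.4,0;0,0,0.24,0;0,0,0.128,0;0,0,0.032,0;0,0,0,0' > rows.txt && python3 -m jog rows.txt|grep -E "pos|force"
echo '0,0,0.024,0;0,0,0,0' > rows.txt && python3 -m jog rows.txt|grep -E "pos|force"
echo '0,0,0.016,0;0,0,0,0' > rows.txt && python3 -m jog rows.txt|grep -E "pos|force"
```

```text
tool_pos: [0.4232, 0.2761, 0.0231]
wrist_force: [0.2, -0.3, -0.7]
grip_force: 41.4
tool_pos: [0.4231, 0.276, 0.0213]
wrist_force: [0.6, 0.8, -0.8]
grip_force: 41.4
tool_pos: [0.4228, 0.2758, 0.0199]
wrist_force: [-1.3, -0.5, -1.4]
grip_force: 41.4
```

In the tool's units: 0.002 m is 0.032, 0.0015 m is 0.024.

```bash
echo '0,0,0.032,0;0,0,0.032,0;0,0,0.024,0;0,0,0,0' > rows.txt && python3 -m jog rows.txt|grep -E "pos|force"
echo '0,0,0.016,0;0,0,0,0' > rows.txt && python3 -m jog rows.txt|grep -E "pos|force"
echo '0,0,0.016,0;0,0,0,0' > rows.txt && python3 -m jog rows.txt|grep -E "pos|force"
```

```text
tool_pos: [0.4227, 0.2757, 0.0142]
wrist_force: [-0.1, 1.1, -1.8]
grip_force: 41.4
tool_pos: [0.423, 0.2759, 0.0138]
wrist_force: [-0.8, -0.9, 2.8]
grip_force: 41.7
tool_pos: [0.423, 0.2759, 0.0138]
wrist_force: [-5.1, -3.5, 11.3]
grip_force: 42.9
```

In the tool's units: -0.001 m is -0.016.

```bash
echo '0,0,-0.016,0;0,0,0,0' > rows.txt && python3 -m jog rows.txt|grep -E "pos|force"
echo '0,0,0,0;0,0,0,0;0,0,0,0' > rows.txt && python3 -m jog rows.txt 0.65
echo '0,0,-0.16,0;0,0,-0.48,0;0,0,-0.8,0;0,0,-0.8,0;0,0,-0.8,0' > rows.txt && python3 -m jog rows.txt
echo '-0.8,0,0,0;-0.88,0.096,0,0;-0.88,0.096,0,0;-0.88,0.096,0,0;-0.88,0.096,0,0' > rows.txt && python3 -m jog rows.txt
python3 -c "
from h import *
np.set_printoptions(precision=4,suppress=True)
a=save('top','t7');b=save('scene','s7')
o=np.hstack([cv2.resize(a[200:320,150:290],(420,360)),cv2.resize(b[240:330,240:335],(380,360))])
for t in('cleaning_stick','knob'):
  for r in bot.regions_of('top',t)[:1]: print(t,r['conf'],r['box'])
cv2.imwrite('pics/c7.png',o[:,:,::-1])
to(.548,-.212,.2,.03)"
```

```text
tool_pos: [0.4231, 0.276, 0.0138]
wrist_force: [-0.8, -0.5, 4.8]
grip_force: 42.0
time: 18.45
tool_pos: [0.4229, 0.2759, 0.0133]
tcp_rot: [-2.334, -2.103, 0.0]
wrist_force: [0.3, -0.4, 0.0]
width: 0.652
grip_force: 0.0
time: 19.08
tool_pos: [0.4228, 0.2758, 0.2059]
tcp_rot: [2.334, 2.103, 0.001]
wrist_force: [0.7, 1.3, -0.8]
width: 0.657
grip_force: 0.0
time: 19.7
tool_pos: [0.4186, 0.0032, 0.2045]
tcp_rot: [2.332, 2.103, 0.002]
wrist_force: [0.9, -0.7, 0.4]
width: 0.651
grip_force: 0.0
cleaning_stick 0.59 [201.4, 246.5, 242.0, 264.0]
knob 0.95 [409.8, 191.0, 434.2, 216.6]
t 19.9 pos [0.4187 0.0039 0.2041] yaw 1.463 d [-0.2008  0.1517  0.0041] turn 1.433 F [-0.2  1.2  0.2] T [-0.01 -0.    0.02] w 0.648 g 0.0 q6 0.06
```

View pics/c7.png

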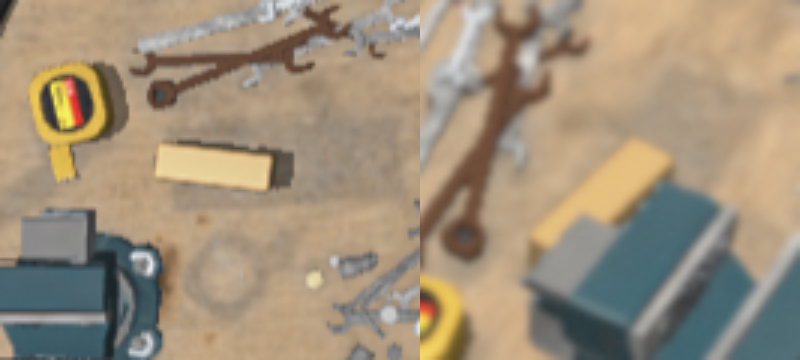

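The stick lies flat and free on the bench at about (255,222) in the full top picture, touching nothing. Next is the knob's exact centre and bar direction.

```bash
python3 - <<'E'
from h import *
np.set_printoptions(precision=4,suppress=True)
a=cv2.imread("pics/t7.png")[:,:,::-1];b=cv2.imread("pics/s7.png")[:,:,::-1]
m=bot.regions_of("top","knob")[0]["pixels"].astype(np.uint8)
# wheel top circle via grey mask
print("spots",[(c,t,x["pixel"],atz(c,x["pixel"],z)) for c in("top","scene") for t,z in(("knob_bar",.123),("knob",.082)) for x in bot.spot_point(c,t)[:1]])
e=lambda im,g:np.clip((im.astype(float))*g,0,255).astype(np.uint8)
o=np.hstack([cv2.resize(e(a[188:220,405:440],2.2),(440,402),interpolation=cv2.INTER_CUBIC),cv2.resize(e(b[138:168,320:350],2.2),(350,402),interpolation=cv2.INTER_CUBIC)])
cv2.imwrite("pics/c8.png",o[:,:,::-1])
E
```

```text
spots [('top', 'knob_bar', [206.3, 421.0], array([ 0.541 , -0.2059,  0.123 ])), ('top', 'knob', [204.0, 421.4], array([ 0.5505, -0.2203,  0.082 ])), ('scene', 'knob_bar', [149.4, 335.9], array([ 0.5442, -0.2128,  0.123 ])), ('scene', 'knob', [160.1, 335.7], array([ 0.5459, -0.2206,  0.082 ]))]
```

View pics/c8.png

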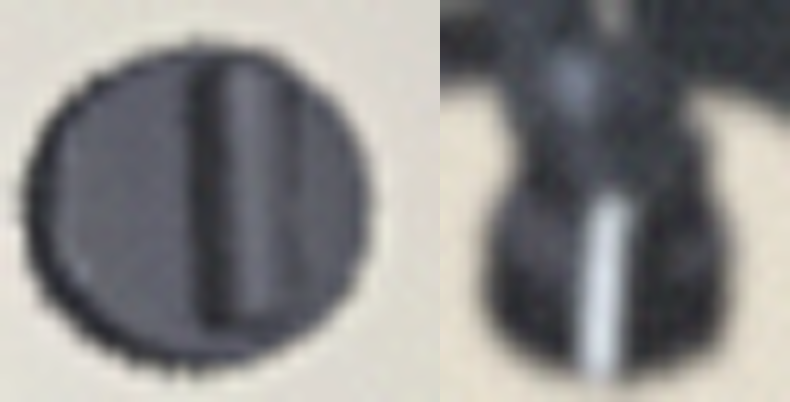

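```bash
python3 - <<'E'
from h import *
np.set_printoptions(precision=4,suppress=True)
C=lambda x,y:(188+y/12.57-.46,405+x/12.57-.46)
print(atz("top",C(257,192),.135),atz("top",C(217,200),.107),[atz("top",C(*p),.135) for p in((250,60),(266,322))])
S=lambda x,y:(138+y/13.4-.46,320+(x-440)/11.67-.46)
print(tri(("top",C(257,192)),("scene",S(605,110))))
to(.548,-.212,.2,.055)
E
```

```text
[ 0.5481 -0.2116  0.135 ] [ 0.5494 -0.2132  0.107 ] [array([ 0.5729, -0.2109,  0.135 ]), array([ 0.5238, -0.2127,  0.135 ])]
(array([ 0.5495, -0.211 ,  0.1345]), np.float64(0.0031385919373936766))
t 20.15 pos [0.4187 0.0061 0.2035] yaw 1.469 d [-0.2039  0.1507  0.0035] turn 1.414 F [-0.1  0.7 -0.3] T [ 0.    0.01 -0.04] w 0.65 g 0.0 q6 0.06
```

In the tool's units: -0.041 m is -0.656, -0.04 m is -0.64.

```bash
echo '-0.64,0.48,0,0;-0.656,0.48,0,0;-0.656,0.48,0,0;-0.656,0.48,0,0;-0.656,0.48,0,0' > rows.txt && python3 -m jog rows.txt |head -2
echo '0,0,0,0.0286;0,0,0,0.0286;0,0,0,0.0286;0,0,0,0.0286;0,0,0,0.0286' > rows.txt && python3 -m jog rows.txt|head -2
echo '0,0,0,0.0286;0,0,0,0.0286;0,0,0,0.0255;0,0,0,0' > rows.txt && python3 -m jog rows.txt|head -2
python3 -c "
from h import *
to(.5485,-.212,.112,.045)"
```

```text
time: 20.78
tool_pos: [0.5481, -0.2136, 0.2032]
time: 21.4
tool_pos: [0.5473, -0.212, 0.2031]
time: 21.9
tool_pos: [0.5472, -0.2122, 0.2032]
t 21.9 pos [ 0.5472 -0.2122  0.2032] yaw 0.051 d [ 0.0013 -0.0002  0.0912] turn 0.006 F [0.4 0.1 0.3] T [-0.05 -0.07 -0.01] w 0.65 g 0.0 q6 1.11
```

In the tool's units: 0.035 m is 0.56, 0.03 m is 0.48.

```bash
echo '0.0208,0,0.48,0;0,0,0.56,0;0,0,0.256,0;0,0,0.144,0;0,0,0,0' > rows.txt && python3 -m jog rows.txt
echo '0,0,0,0;0,0,0,0;0,0,0,0;0,0,0,0;0,0,0,0' > rows.txt && python3 -m jog rows.txt 0.0 60
```

```text
time: 22.52
tool_pos: [0.5482, -0.2135, 0.1135]
tcp_rot: [-3.141, -0.075, 0.0]
wrist_force: [0.2, 0.2, 1.0]
width: 0.649
grip_force: 0.0
time: 23.15
tool_pos: [0.5489, -0.2141, 0.1148]
tcp_rot: [3.14, 0.073, 0.003]
wrist_force: [0.2, -1.2, 5.8]
width: 0.148
grip_force: 60.5
```

In the tool's units: -0.0008 m is -0.0128, -0.06 rad / 6.2832 = -0.0095.

```bash
echo '0,0,-0.0128,0;0,0,0,-0.0095;0,0,0,0' > rows.txt && python3 -m jog rows.txt|grep -E "pos|force"
python3 -c "
from h import *
to(.5485,-.212,.112,.045)"
echo '0,0,0,-0.0127;0,0,0,0' > rows.txt && python3 -m jog rows.txt|grep -E "pos|force"
python3 -c "
from h import *
to(.5485,-.212,.112,.045)"
echo '0,0,0,-0.0127;0,0,0,0' > rows.txt && python3 -m jog rows.txt|grep -E "pos|force"
python3 -c "
from h import *
to(.5485,-.212,.112,.045)"
```

```text
tool_pos: [0.5487, -0.2139, 0.1148]
wrist_force: [1.7, -1.2, 3.8]
grip_force: 60.4
t 23.52 pos [ 0.5487 -0.2139  0.1148] yaw 0.106 d [ 0.     -0.0019  0.0028] turn 0.061 F [ 1.7 -1.2  3.8] T [-0.13 -0.18  0.14] w 0.142 g 60.4 q6 1.05
tool_pos: [0.5485, -0.2137, 0.1148]
wrist_force: [1.2, -0.8, 5.9]
grip_force: 60.6
t 23.77 pos [ 0.5485 -0.2137  0.1148] yaw 0.185 d [ 0.0003 -0.0017  0.0028] turn 0.14 F [ 1.2 -0.8  5.9] T [-0.07 -0.14  0.18] w 0.149 g 60.6 q6 0.97
tool_pos: [0.5484, -0.2137, 0.1148]
wrist_force: [1.0, -0.4, 5.6]
grip_force: 60.6
t 24.02 pos [ 0.5484 -0.2137  0.1148] yaw 0.265 d [ 0.0005 -0.0016  0.0028] turn 0.22 F [ 1.  -0.4  5.6] T [-0.1  -0.1   0.08] w 0.146 g 60.6 q6 0.89
```

In the tool's units: -0.07 rad / 6.2832 = -0.0111.

```bash
echo '0,0,0,-0.0111;0,0,0,0' > rows.txt && python3 -m jog rows.txt|grep -E "force"
python3 -c "
from h import *
to(.5485,-.212,.112,.045)"
echo '0,0,0,-0.0111;0,0,0,0' > rows.txt && python3 -m jog rows.txt|grep -E "force"
python3 -c "
from h import *
to(.5485,-.212,.112,.045)"
echo '0,0,0,-0.0111;0,0,0,0' > rows.txt && python3 -m jog rows.txt|grep -E "force"
python3 -c "
from h import *
to(.5485,-.212,.112,.045)"
```

```text
wrist_force: [0.8, -0.3, 5.8]
grip_force: 60.6
t 24.27 pos [ 0.5483 -0.2137  0.1148] yaw 0.335 d [ 0.0007 -0.0015  0.0028] turn 0.29 F [ 0.8 -0.3  5.8] T [ 0.03 -0.12  0.06] w 0.149 g 60.6 q6 0.82
wrist_force: [0.1, 0.1, 5.5]
grip_force: 60.6
t 24.52 pos [ 0.5483 -0.2137  0.1148] yaw 0.405 d [ 0.0008 -0.0015  0.0028] turn 0.36 F [0.1 0.1 5.5] T [-0.01 -0.09  0.12] w 0.151 g 60.6 q6 0.75
wrist_force: [0.8, -0.3, 6.3]
grip_force: 60.6
t 24.77 pos [ 0.5483 -0.2137  0.1148] yaw 0.475 d [ 0.0009 -0.0014  0.0028] turn 0.43 F [ 0.8 -0.3  6.3] T [ 0.05 -0.13  0.09] w 0.148 g 60.6 q6 0.68
```

In the tool's units: -0.12 rad / 6.2832 = -0.0191.

```bash
echo '0,0,0,-0.0191;0,0,0,-0.0191;0,0,0,-0.0191;0,0,0,-0.0191;0,0,0,0' > rows.txt && python3 -m jog rows.txt|grep -E "force"
python3 -c "
from h import *
to(.5485,-.212,.112,.045)"
echo '0,0,0,-0.0191;0,0,0,-0.0191;0,0,0,-0.0191;0,0,0,-0.0191;0,0,0,0' > rows.txt && python3 -m jog rows.txt|grep -E "force"
python3 -c "
from h import *
to(.5485,-.212,.112,.045)
a=save('top','t9');b=save('scene','s9')"
```

```text
wrist_force: [0.5, -0.0, 5.9]
grip_force: 60.7
t 25.4 pos [ 0.5483 -0.2136  0.1148] yaw 0.956 d [ 0.0014 -0.0008  0.0028] turn 0.911 F [ 0.5 -0.   5.9] T [ 0.08 -0.08  0.27] w 0.142 g 60.7 q6 0.2
wrist_force: [0.3, 0.4, 5.3]
grip_force: 60.6
t 26.02 pos [ 0.5484 -0.2136  0.1148] yaw 1.436 d [ 0.0017 -0.0001  0.0028] turn 1.391 F [0.3 0.4 5.3] T [ 0.06 -0.12  0.23] w 0.15 g 60.6 q6 -0.28
```

In the tool's units: -0.004 m is -0.064, -0.003 m is -0.048.

```bash
echo '0,0,0,0;0,0,-0.048,0;0,0,-0.064,0;0,0,0,0' > rows.txt && python3 -m jog rows.txt - 80
echo '0,0,-0.096,0;0,0,-0.128,0;0,0,-0.128,0;0,0,0,0' > rows.txt && python3 -m jog rows.txt|grep -E "pos|force|width"
```

```text
time: 26.62
tool_pos: [0.5476, -0.2134, 0.1194]
tcp_rot: [-2.366, -2.066, 0.001]
wrist_force: [4.8, -2.7, -6.8]
width: 0.142
grip_force: 78.5
tool_pos: [0.5473, -0.2133, 0.143]
wrist_force: [0.0, 1.8, -6.8]
width: 0.142
grip_force: 79.3
```

Fz is about −6.8 N, so the knob is off and carried. I'll lift it higher and check.

In the tool's units: -0.016 m is -0.256, -0.012 m is -0.192.

```bash
echo '0,0,-0.192,0;0,0,-0.256,0;0,0,-0.256,0;0,0,-0.192,0;0,0,0,0' > rows.txt && python3 -m jog rows.txt|grep -E "time|pos|rot|force|width"
echo '0,0,0,0;0,0,0,0' > rows.txt && python3 -m jog rows.txt|grep -E "pos|rot|force|width"
python3 -c "
from h import *
a=save('top','t10');b=save('scene','s10')
o=np.hstack([cv2.resize(a[150:310,190:480],(420,232)).repeat(1,0),cv2.resize(b[60:250,230:410],(380,400))[:232]]) if 0 else np.hstack([cv2.copyMakeBorder(cv2.resize(a[140:300,150:480],(420,204)),0,196,0,0,cv2.BORDER_CONSTANT),cv2.resize(b[70:240,250:412],(380,400))])
cv2.imwrite('pics/c10.png',o[:,:,::-1])"
```

```text
time: 27.75
tool_pos: [0.5492, -0.2141, 0.2015]
tcp_rot: [2.363, 2.065, 0.003]
wrist_force: [0.2, -0.5, -6.7]
width: 0.143
grip_force: 79.4
tool_pos: [0.5474, -0.2133, 0.1982]
tcp_rot: [-2.364, -2.067, 0.001]
wrist_force: [0.1, 0.4, -6.1]
width: 0.141
grip_force: 79.4
```

View pics/c10.png

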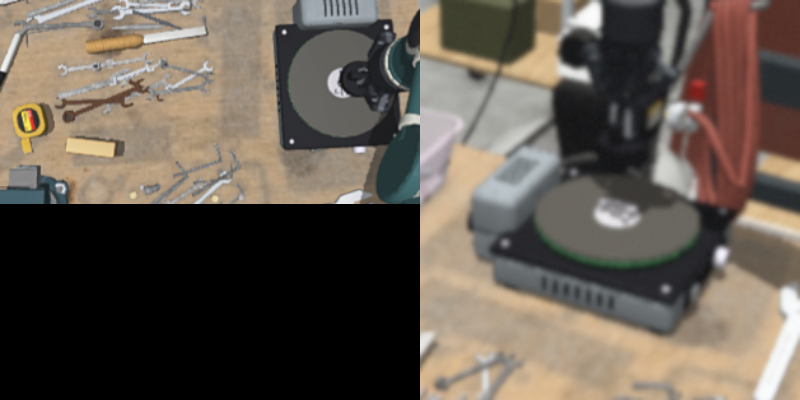

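The pictures show the bare white hub, the knob held level about 80 mm above the wheel, and the stick lying on the bench with the other tools untouched. I'll hand it in.

```bash
python3 -c "
from workcell import bot
print(bot.finish_job())"
```

```text
the job is handed in; nothing more can be done
None
```

I handed the job in with the wheel rubbed from left to right at about 7–8 N, the stick flat on the bench and released, and the knob freed on the first direction tried (counter-clockwise, about 80°) and held level about 80 mm above the wheel, at about 28 s of the 72 s limit; no verdict was returned.

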